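Freshen the cedar scent bowl

ROBOT

A 6-joint arm with a two-finger parallel gripper is mounted at the origin on the work surface. World frame = base frame: x ahead of the robot, y to its left, z up, the work surface at z = 0. Lengths are in mm, angles in rad, forces in N, time in s.
With the tool pointing down it reaches from about 350 to 925 mm from the base axis. Payload 6.4 kg.
Tool frame: the origin (TCP) lies midway between the tips of the shut fingers; the grasp point (between the pads) lies 19 mm behind it; z points along the fingers, y is the line along which they close (so a half turn about z gives the same grasp; the last joint's range is limited). The gripper opens to 85 mm and grips with 20 to 120 N. Pads are 22 mm wide; open, the fingers measure 114 mm over their backs; the gripper's body (76 mm by 85 mm) begins 54 mm behind the grasp point. The pads swing forward as they close: fully open they stand 13 mm farther back than shut.
Start: joints at [-1.486, 0.245, 1.558, -0, 1.339, -0.174], TCP at [166.353, -628.364, 231.29] pointing down, gripper open.
Joint ranges: [-3.13, 3.13], [-1.02, 2.26], [0.13, 2.54], [-0.95, 4.09], [0.21, 2.88], [-2.74, 2.74]. Speed limits (rad/s): [2.57, 2.57, 3.14, 3.14, 3.14, 3.14].

INTERFACE

Orientations are given as a rotation vector (axis times angle).
In Python, from workcell import sensors, eyes, manip gives the robot as it stands.
- The arm moves only by the tool carry_out, never from a script. Its argument "rows" is a list of rows, each a list of 7 numbers: the turn, a rotation vector about the tool's x, y, z in degrees, then the shift along the tool's x, y, z in cm, then the opening, from 0 (shut) to 1 (fully open). In form: [[rx, ry, rz, dx, dy, dz, jaw], ...]. A call has 1 to 8 rows; each row is the pose to reach, as a shift and turn from the pose commanded when the call began, along the tool's axes at that moment; what a row does not reach only later rows make up. A row lasts 1/10 s, in which the tool goes at most 50 mm and 8.59 degrees, less where a joint would pass 70% of its speed; a pose out of reach is approached as far as the arm can. A call with a gripper value outside its range is refused whole. The fingers move at their own pace and stop on an object; "newtons" is the grip in N (left out, the last holds). Time passes only in rows, so rows that repeat a pose let the fingers close. It gives the time, the measured TCP pose, the force, the opening and the grip force at its end, in the units of the state.
- sensors.observe(): the state, without advancing time (a new reading comes with each control period).
- eyes.grab_frame(name): name is "scene" or "top"; returns a dict with "pixels" (480x640x3 uint8, red, green, blue), "fx", "fy", "cx", "cy" (pixels), "R" (3x3) and "t" (3): a world point X has camera coordinates R X + t. Camera axes: x right, y down, z forward; pixel columns grow to the right and rows downward; lengths in mm; the calibration is good to about 2 mm. A picture is of the moment at which its call begins. There is no depth.
- manip.finish_job(): hands the job in; it is judged then, once.
The state is a dict: "clock": time; "q": joint angles; "joint_vel": joint speeds; "joint_torque": joint torques, N m; "tool_pos": TCP position; "orientation": TCP orientation; "contact_force": force on the tool from outside, world axes, zero at the start; "moment": the same for the moment, N m; "gripper_width": finger opening in mm; "grasp_force": force on a finger pad.
Only numpy, scipy, OpenCV 4.12 (cv2) and the standard library are available. Lean on these libraries where they do the work, as an engineer would, in place of code of your own. Each camera call takes 0.05 s, during which the arm holds its last target. There are 200 camera calls.

TASK

Someone has dropped the car fob into the bowl of cedar scent beads: take it out and lay it flat on the mail organizer's top tray. Then freshen the beads: take the stirrer by its handle and, with its foot right down among the beads and a little nearer to the bowl's wall than to its middle, so that it pushes them along, stir two full turns anticlockwise as seen from above, starting and finishing at the side nearest the robot, and stand the stirrer upright on its coaster again. Keep all the beads in the bowl, do not shove the bowl along, and leave the pen and wedge alone.

Things in the scene. Friction and masses are not known exactly. Their poses are not given: they have to be found in the camera images.
- bowl: open white ceramic bowl, 204 mm across the rim, 58 mm high, 1.4 kg, standing loose on a non-slip rubber base. Origin: centre of its underside; z up; x points away from the robot, y to the robot's left. Walls 5 mm thick; flat inner floor 13 mm above the underside, inner radius about 90 mm at the floor and 97 mm at the rim.
- bead0_center (a point): centre of one of the five loose round cedar beads in the bowl, 28 mm across, 10 g, lying in one layer on its floor (polished, they slide and roll easily)
- bead1_center (a point): centre of another of the five loose round cedar beads in the bowl, 28 mm across, 10 g, lying in one layer on its floor (polished, they slide and roll easily)
- bead2_center (a point): centre of another of the five loose round cedar beads in the bowl, 28 mm across, 10 g, lying in one layer on its floor (polished, they slide and roll easily)
- bead3_center (a point): centre of another of the five loose round cedar beads in the bowl, 28 mm across, 10 g, lying in one layer on its floor (polished, they slide and roll easily)
- bead4_center (a point): centre of another of the five loose round cedar beads in the bowl, 28 mm across, 10 g, lying in one layer on its floor (polished, they slide and roll easily)
- organizer: white steel mail organizer, 220 mm wide (y), 170 mm deep (x), fixed; front faces the robot (-x). Origin: centre of its underside. Its flat top tray is 110 mm above the console and spans x -85 to +40 mm; behind the tray the letter slots rise to 165 mm above the console (x +40 to +85 mm). A tilt-out bin in its front stands shut or ajar, up to 30 mm out; it has no part in the job.
- stirrer: dark turned-wood stirrer, 128 mm tall, about 80 g, standing upright on the coaster. Origin: centre of the flat underside of its foot; z up along the shaft. Round foot with a flat underside 28 mm across, 30 mm across up to 14 mm height, tapering to the thin shaft 18 mm across up to 70 mm height, then a round straight grippy handle 25 mm across from 70 to 128 mm height.
- coaster: round white ceramic coaster, 104 mm across, 8 mm thick, loose on the console. Origin: centre of its underside.
- wedge: bystander: grey plastic door wedge, 110 mm long (y), 42 mm wide, 34 mm high, to the robot's right. It may lie nearer than or beyond the coaster. Origin: centre of its underside.
- fob: black rubberized car fob, 75 mm long (its x), 38 mm wide (its y), 14 mm high, about 50 g, with rounded edges. Starts flat on the floor in the middle of the bowl, with the beads round it, at any angle. Origin: centre of its underside, z up.
- pen: bystander: aluminium pen, 130 mm long (x), 9 mm thick, lying beyond the bowl. Origin: centre of its underside.

How it is judged (in metres and radians):
On the way, in this order (a step that is already met when the one before it is completed fails the run):
1. the fob lies flat on the organizer's top tray, let go (x of fob in the frame of organizer between -0.075 and 0.03 m and y of fob in the frame of organizer between -0.1 and 0.1 m and z of fob in the frame of organizer between 0.105 and 0.116 m and angle between fob's own z axis and vertical below 0.15 rad and contact force between the fingers and fob below 0.05 N and linear speed of fob below 0.05 m/s), for 0.2 s.
2. first turn: the held stirrer's foot, down among the beads, is at the side nearest the robot of the bowl (30 mm or more from the middle) (z of stirrer in the frame of bowl below 0.036 m and contact force between the fingers and stirrer above 1 N and x of stirrer in the frame of bowl between -0.085 and -0.03 m and y of stirrer in the frame of bowl between -0.029 and 0.029 m), for 0.02 s.
3. first turn: the held stirrer's foot, down among the beads, is at the right side (seen from the robot) of the bowl (30 mm or more from the middle) (z of stirrer in the frame of bowl below 0.036 m and contact force between the fingers and stirrer above 1 N and y of stirrer in the frame of bowl between -0.085 and -0.03 m and x of stirrer in the frame of bowl between -0.029 and 0.029 m), for 0.02 s.
4. first turn: the held stirrer's foot, down among the beads, is at the far side of the bowl (30 mm or more from the middle) (z of stirrer in the frame of bowl below 0.036 m and contact force between the fingers and stirrer above 1 N and x of stirrer in the frame of bowl between 0.03 and 0.085 m and y of stirrer in the frame of bowl between -0.029 and 0.029 m), for 0.02 s.
5. first turn: the held stirrer's foot, down among the beads, is at the left side (seen from the robot) of the bowl (30 mm or more from the middle) (z of stirrer in the frame of bowl below 0.036 m and contact force between the fingers and stirrer above 1 N and y of stirrer in the frame of bowl between 0.03 and 0.085 m and x of stirrer in the frame of bowl between -0.029 and 0.029 m), for 0.02 s.
6. second turn: the held stirrer's foot, down among the beads, is at the side nearest the robot of the bowl (30 mm or more from the middle) (all of step 2), for 0.02 s.
7. second turn: the held stirrer's foot, down among the beads, is at the right side (seen from the robot) of the bowl (30 mm or more from the middle) (all of step 3), for 0.02 s.
8. second turn: the held stirrer's foot, down among the beads, is at the far side of the bowl (30 mm or more from the middle) (all of step 4), for 0.02 s.
9. second turn: the held stirrer's foot, down among the beads, is at the left side (seen from the robot) of the bowl (30 mm or more from the middle) (all of step 5), for 0.02 s.
10. the second turn is finished at the side nearest the robot (all of step 6), for 0.02 s.
At the end, for the whole second after the job is handed in: Stirrer upright (0.1 rad) and still on the coaster, within 32 mm of its centre; fob flat (0.15 rad) on the organizer's tray, its centre 10 mm inside the edges; all five beads in the bowl (within 98 mm of its axis, below its rim), at least three of them over 10 mm from their start (horizontal distance between stirrer and coaster below 0.032 m and angle between stirrer's own z axis and vertical below 0.1 rad and z of stirrer in the frame of coaster between 0.004 and 0.013 m and linear speed of stirrer below 0.02 m/s and (distance of each of bead0_center, bead1_center, bead2_center from where it was at the start of the episode above 0.01 m or distance of each of bead0_center, bead1_center, bead3_center from where it was at the start of the episode above 0.01 m or distance of each of bead0_center, bead1_center, bead4_center from where it was at the start of the episode above 0.01 m or distance of each of bead0_center, bead2_center, bead3_center from where it was at the start of the episode above 0.01 m or distance of each of bead0_center, bead2_center, bead4_center from where it was at the start of the episode above 0.01 m or distance of each of bead0_center, bead3_center, bead4_center from where it was at the start of the episode above 0.01 m or distance of each of bead1_center, bead2_center, bead3_center from where it was at the start of the episode above 0.01 m or distance of each of bead1_center, bead2_center, bead4_center from where it was at the start of the episode above 0.01 m or distance of each of bead1_center, bead3_center, bead4_center from where it was at the start of the episode above 0.01 m or distance of each of bead2_center, bead3_center, bead4_center from where it was at the start of the episode above 0.01 m) and x of fob in the frame of organizer between -0.075 and 0.03 m and y of fob in the frame of organizer between -0.1 and 0.1 m and z of fob in the frame of organizer between 0.105 and 0.116 m and angle between fob's own z axis and vertical below 0.15 rad and horizontal distance between each of bead0_center, bead1_center, bead2_center, bead3_center, bead4_center and bowl below 0.098 m and z of bead0_center in the frame of bowl between -0.005 and 0.065 m and z of bead1_center in the frame of bowl between -0.005 and 0.065 m and z of bead2_center in the frame of bowl between -0.005 and 0.065 m and z of bead3_center in the frame of bowl between -0.005 and 0.065 m and z of bead4_center in the frame of bowl between -0.005 and 0.065 m); the robot touches nothing.
It fails at once if a bead leaves the bowl (horizontal distance between any of bead0_center, bead1_center, bead2_center, bead3_center, bead4_center and bowl above 0.115 m).
It fails at once if the bowl is shoved more than 30 mm or tipped (distance of bowl from where it was at the start of the episode above 0.03 m or angle between bowl's own z axis and vertical above 0.2 rad).
It fails at once if the pen or wedge is moved more than 20 mm (distance of any of pen, wedge from where it was at the start of the episode above 0.02 m).
It fails at once if the stirrer is dropped on its side (angle between stirrer's own z axis and vertical above 1.2 rad).
It also fails if it takes over 72 s, if anything falls off the work surface, if the arm or the gripper's body presses on something with over 40 N, if the wrist force passes 120 N, or if a joint passes its speed limit or range.

## Working session

There is one attempt and no reset: what is moved stays moved. The work goes in short steps, Python scripts to look and compute and a tool call to move; the robot and the scene stay as the last step left them, time stands still between calls to the robot, and variables do not carry over. Pictures are saved under pics/ and viewed, at most 10 in all, crops included, and the job is handed in when it is done.

Besides the shell and the picture viewer there is one more tool, called after ">>>" as name([rows], argument=value, ...), one row to a line, values as JSON. carry_out: Moves the arm, as the interface text tells. Its arguments: {"type":"object","properties":{"rows":{"type":"array","items":{"type":"array","items":{"type":"number"}}},"newtons":{"type":"number"}},"required":["rows"]}

```bash
ls; mkdir -p pics; python3 - <<'E'
from workcell import sensors, eyes, manip
import cv2
s=sensors.observe();print(s)
for n in("scene","top"):
    f=eyes.grab_frame(n);cv2.imwrite(f"pics/{n}0.png",f["pixels"][:,:,::-1])
    print(n,f["fx"],f["fy"],f["cx"],f["cy"],f["R"],f["t"])
    import pickle;pickle.dump(f,open(f"{n}0.pkl","wb"))
E
```

```text
pics
{'clock': 0.0, 'q': array([-1.48610061e+00,  2.45835942e-01,  1.55905385e+00, -1.07598129e-05,
        1.33870543e+00, -1.74070703e-01]), 'joint_vel': array([ 1.58030026e-03,  9.50673269e-05,  9.60919707e-04, -5.52219605e-04,
        1.14299412e-03, -7.51556973e-04]), 'joint_torque': array([-9.53992421e-04, -4.29506385e+01, -3.26127970e+01, -2.45729161e-04,
        5.30599005e-03,  1.20713509e-06]), 'tool_pos': array([ 166.29923745, -627.76892534,  230.14492957]), 'orientation': array([-3.11334935e+00, -4.05081927e-01, -1.24016310e-04]), 'contact_force': array([ 0.03713674, -0.1609105 ,  0.71534483]), 'moment': array([0.0155521 , 0.01535843, 0.01832608]), 'grasp_force': 0.0, 'gripper_width': 85.05942840778785}
scene 487.2654250198444 487.2654250198444 309.2504829850662 238.40624818907222 [[ 8.55047450e-04  9.99810721e-01  1.94368344e-02]
 [ 7.08693755e-01  1.31071497e-02 -7.05394474e-01]
 [-7.05515719e-01  1.43779089e-02 -7.08548407e-01]] [   2.96074559 -395.77672413 1419.77166403]
top 447.45272177031615 447.45272177031615 320.109026616522 241.66411222920468 [[ 0.00689627 -0.99993177  0.00942902]
 [-0.98217492 -0.00854446 -0.1877749 ]
 [ 0.18784265 -0.007966   -0.98216683]] [  5.60768126 593.93276696 983.72513285]
```

View pics/scene0.png

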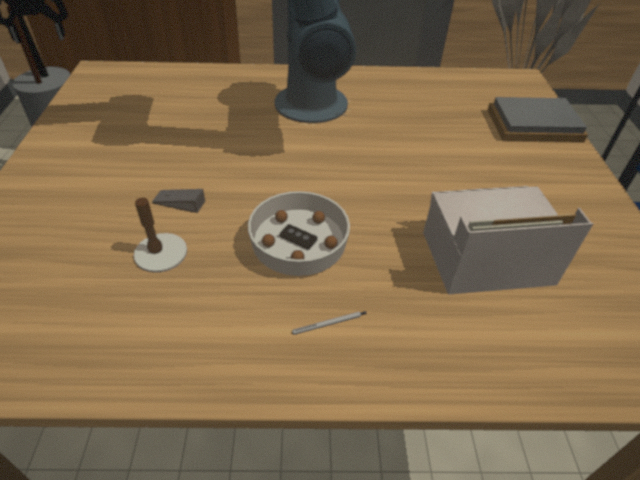

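View pics/top0.png

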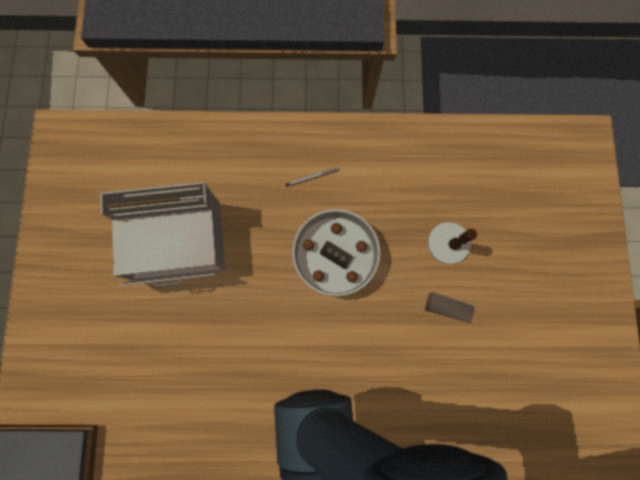

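The scene view shows the fob at (298,236), the stirrer's foot at (154,250) and handle top at (144,202), and the organizer tray around (495,205). The top view shows the fob at (337,253), the bowl centre at (337,253), the foot at (455,245), the coaster at (449,243), and the tray at roughly (113–221, 213–275). Next I'll enlarge crops for precise pixels.

```bash
cat > h.py <<'E'
import numpy as np,cv2,pickle
from scipy.optimize import least_squares
def load(k=0): return {n:pickle.load(open(f"{n}{k}.pkl","rb")) for n in("scene","top")}
def proj(f,X):
    c=f["R"]@np.asarray(X,float)+f["t"]; return np.array([f["fx"]*c[0]/c[2]+f["cx"],f["fy"]*c[1]/c[2]+f["cy"]])
def onz(f,uv,z):
    d=f["R"].T@np.array([(uv[0]-f["cx"])/f["fx"],(uv[1]-f["cy"])/f["fy"],1]); C=-f["R"].T@f["t"]
    return C+d*(z-C[2])/d[2]
def tri(fs,ft,us,ut):
    r=least_squares(lambda X:np.r_[proj(fs,X)-us,proj(ft,X)-ut],[500,0,50.]); return r.x,np.abs(r.fun).max()
def crop(f,x,y,w,h,k): return cv2.resize(f["pixels"][y:y+h,x:x+w,::-1],(w*k,h*k),interpolation=cv2.INTER_CUBIC)
E
python3 - <<'E'
from h import *
F=load();s,t=F["scene"],F["top"]
# 4 tiles 400x300
a=crop(s,248,188,100,75+10,4)[:300]; a=crop(s,248,190,100,75,4)
T=[crop(s,245,186,110,90,3),crop(t,285,203,110,90,3),crop(s,120,180,110,90,3),crop(t,400,203,110,90,3)]
im=np.vstack([np.hstack(T[:2]),np.hstack(T[2:])]);cv2.imwrite("pics/c1.png",im)
im=np.vstack([crop(s,415,175,190,120,2),crop(t,85,170,190,140,2)]);cv2.imwrite("pics/c2.png",im)
def blobs(f,box,cond):
    x,y,w,h=box;p=f["pixels"][y:y+h,x:x+w].astype(int);m=cond(p).astype(np.uint8)
    n,l,st,c=cv2.connectedComponentsWithStats(m);return [(st[i,4],c[i]+[x,y],cv2.minAreaRect(np.argwhere(l==i)[:,::-1].astype(np.float32)+np.float32([x,y]))) for i in range(1,n) if st[i,4]>15]
br=lambda p:(p[...,0]-p[...,2]>35)&(p[...,0]<190)
bk=lambda p:(p.max(-1)<75)
for n,f,b in(("s",s,(262,205,75,56)),("t",t,(300,218,74,70))):
    for q in (br,bk):
        print(n,[ (int(a),c.round(1).tolist(),[np.round(v,1).tolist() for v in r]) if q is bk else (int(a),c.round(1).tolist()) for a,c,r in blobs(f,b,q)])
E
```

```text
s [(87, [281.2, 214.7]), (88, [318.9, 215.7]), (95, [268.3, 239.1]), (95, [331.2, 240.9]), (79, [297.6, 254.5])]
s [(410, [297.8, 237.0], [[297.8, 236.4], [34.3, 14.8], 24.8])]
t [(54, [303.0, 221.0]), (64, [369.4, 221.0]), (67, [335.8, 227.9]), (72, [307.8, 244.2]), (68, [360.9, 245.9]), (69, [317.6, 275.4]), (69, [351.2, 276.1]), (59, [303.2, 284.0]), (56, [370.2, 283.6])]
t [(19, [315.6, 219.7], [[315.2, 219.8], [1.9, 13.9], 67.4]), (18, [339.1, 230.0], [[338.8, 230.3], [2.8, 7.8], 45.0]), (397, [335.8, 254.8], [[335.9, 254.7], [30.2, 14.2], 31.6])]
```

View pics/c1.png

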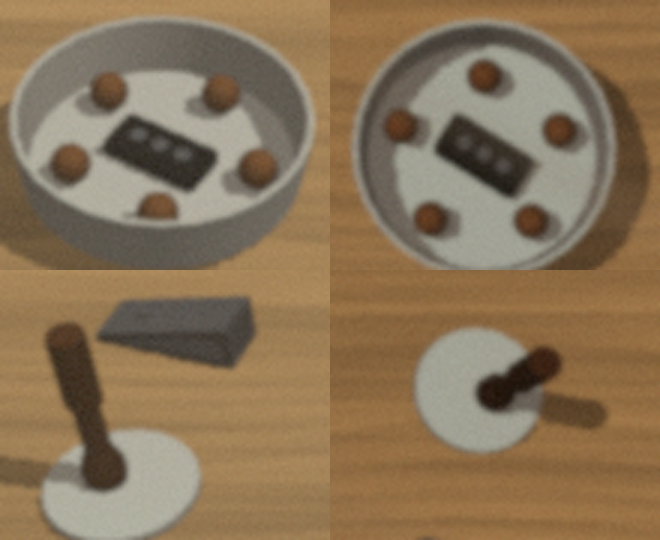

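View pics/c2.png

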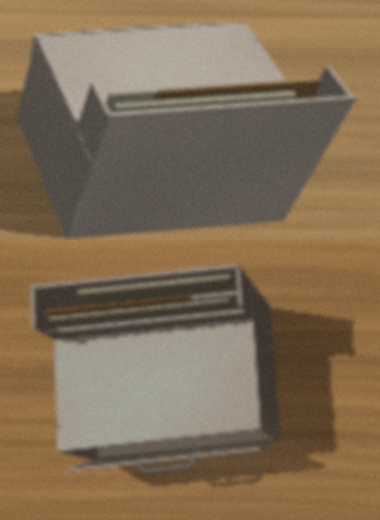

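The crops give these pixels:

| Item | Scene | Top |
|---|---|---|
| Rim extremes | u 248–350 | u 292–380 |
| Handle top | (142,202) | (471,234) |
| Foot | (154,245) | (454.5,243.5) |
| Tray front corners | (433,193), (539,187) | (216,265), (114,275) |

The bin stands ajar.

```bash
python3 - <<'E'
from h import *
F=load();s,t=F["scene"],F["top"]
P={"fobtop":((297.8,236.6),(336.5,254.8)),"handletop":((142,202),(471.2,234.1)),"foot":((154,245.4),(454.5,243.5)),"coaster":((159.8,251.8),(449,242.7)),
"trayR":((433.3,193.3),(215.8,264.8)),"trayL":((538.8,187.3),(113.8,274.8)),
"b0":((281.2,214.7),(351.2,276.1)),"b1":((318.9,215.7),(317.6,275.4)),"b2":((268.3,239.1),(360.9,245.9)),"b3":((331.2,240.9),(307.8,244.2)),"b4":((297.6,253.5),(335.8,227.9))}
for k,(a,b) in P.items(): X,e=tri(s,t,a,b);print(k,X.round(1),round(e,2))
print("fob@27",onz(s,P["fobtop"][0],24).round(1),onz(t,P["fobtop"][1],24).round(1))
for b in["b0","b1","b2","b3","b4"]:print(b,onz(t,P[b][1],27).round(1),onz(s,P[b][0],27).round(1))
print("tray back",onz(t,(112.3,218.3),110).round(1),onz(t,(211.3,209.8),110).round(1))
for f,c,hw in((s,[(130,115),(217,152),(190,192),(102,152)],(245,186)),(t,[(130,115),(208,158),(185,198),(105,152)],(285,203))):
    Q=np.array([onz(f,((x+.5)/3-.5+hw[0],(y+.5)/3-.5+hw[1]),27)[:2] for x,y in c]);print("fobcorn",Q.round(0).tolist(),Q.mean(0).round(1))
# bowl: fit rim circle to edge via rim extremes in both views
def res(p,z=58):
    th=np.linspace(0,2*np.pi,180);o=[]
    for f,tgt in((s,(248.2,349.6,191.7,260)),(t,(292.2,380.2,209.5,294.8))):
        U=np.array([proj(f,(p[0]+102*np.cos(a),p[1]+102*np.sin(a),p[2])) for a in th])
        o+=[U[:,0].min()-tgt[0],U[:,0].max()-tgt[1],U[:,1].min()-tgt[2]]
        if f is t:o.append(U[:,1].max()-tgt[3])
    return o
r=least_squares(res,[550,-20,58]);print("bowl",r.x.round(1),np.round(r.fun,1))
E
```

```text
fobtop [569.8 -28.4  16.2] 0.55
handletop [ 599.  -315.8  130.5] 0.47
foot [ 600.  -316.    15.8] 0.19
coaster [ 604.4 -306.5    2. ] 0.01
trayR [531.5 240.6 105. ] 1.03
trayL [508.1 460.6 105.2] 1.04
b0 [517.3 -63.6  28.7] 0.06
b1 [518.3  16.   28.3] 0.27
b2 [589.8 -86.9  28. ] 0.2
b3 [592.9  39.9  28.2] 0.22
b4 [632.4 -27.   32. ] 0.11
fob@27 [577.6 -27.3  24. ] [568.5 -29.3  24. ]
b0 [517.4 -63.9  27. ] [515.4 -63.6  27. ]
b1 [518.5  15.4  27. ] [516.9  16.6  27. ]
b2 [590.  -87.5  27. ] [588.9 -86.7  27. ]
b3 [593.   39.3  27. ] [591.7  40.3  27. ]
b4 [633.5 -27.5  27. ] [627.7 -26.9  27. ]
tray back [632.3 471.1 110. ] [653.7 253.5 110. ]
fobcorn [[544.0, -48.0], [579.0, 12.0], [617.0, -6.0], [581.0, -66.0]] [580.1 -27.3]
fobcorn [[601.0, -9.0], [567.0, -71.0], [535.0, -52.0], [571.0, 11.0]] [568.6 -30.3]
bowl [571.8 -26.   52.9] [-0.8 -0.3  0.1 -0.5 -0.7 -0.6  0.7]
```

```bash
cat >> h.py <<'E'
from scipy.spatial.transform import Rotation as Ro
def go(*T):
    "targets (x,y,z,yaw of tool x in deg), tool down -> rows' first six numbers"
    from workcell import sensors
    s=sensors.observe(); R0=Ro.from_rotvec(s["orientation"]); p=s["tool_pos"]
    print("t",round(s["clock"],2),"p",p.round(1),"yaw",np.degrees(np.arctan2(*R0.as_matrix()[1::-1,0])).round(2),"F",s["contact_force"].round(1),"w",round(s["gripper_width"],1),"g",round(s["grasp_force"],1))
    for x,y,z,a in T:
        a=np.radians(a);c,n=np.cos(a),np.sin(a)
        G=Ro.from_matrix([[c,n,0],[n,-c,0],[0,0,-1]])
        print("rot",(R0.inv()*G).as_rotvec(degrees=True).round(2).tolist(),"cm",(R0.inv().apply(np.array([x,y,z])-p)/10).round(2).tolist())
E
python3 -c "
from h import *
go((572,-28,180,60))"
```

```text
t 0.1 p [ 166.3 -627.8  230.3] yaw 14.83 F [-0.4  0.5 -0.3] w 85.6 g 0.0
rot [-0.09, -0.06, -45.17] cm [54.57, -47.59, 5.13]
```

>>> carry_out([
  [0,0,-45.2,54.6,-47.6,5.1,0.7],
  [0,0,-45.2,54.6,-47.6,5.1,0.7],
  [0,0,-45.2,54.6,-47.6,5.1,0.7],
  [0,0,-45.2,54.6,-47.6,5.1,0.7],
  [0,0,-45.2,54.6,-47.6,5.1,0.7],
  [0,0,-45.2,54.6,-47.6,5.1,0.7],
  [0,0,-45.2,54.6,-47.6,5.1,0.7],
  [0,0,-45.2,54.6,-47.6,5.1,0.7],
], newtons=40)

```text
clock: 0.9
tool_pos: [390.6, -295.9, 202.8]
orientation: [-2.72, -1.571, -0.0]
contact_force: [-0.1, 0.3, 0.1]
gripper_width: 59.9
grasp_force: 0.0
```

```bash
python3 -c "
from h import *
go((572,-28,180,60))"
```

```text
t 0.9 p [ 390.6 -295.9  202.8] yaw 60.0 F [-0.1  0.3  0.1] w 59.9 g 0.0
rot [-0.01, -0.01, 0.0] cm [32.27, 2.32, 2.29]
```

>>> carry_out([
  [0,0,0,32.3,2.3,2.3,0.7],
  [0,0,0,32.3,2.3,2.3,0.7],
  [0,0,0,32.3,2.3,2.3,0.7],
  [0,0,0,32.3,2.3,2.3,0.7],
  [0,0,0,32.3,2.3,2.3,0.7],
  [0,0,0,32.3,2.3,2.3,0.7],
  [0,0,0,32.3,2.3,2.3,0.7],
  [0,0,0,32.3,2.3,2.3,0.7],
])

```text
clock: 1.7
tool_pos: [571.9, -26.8, 179.3]
orientation: [-2.716, -1.577, 0.001]
contact_force: [0.0, 0.1, -0.3]
gripper_width: 59.9
grasp_force: 0.0
```

```bash
python3 - <<'E'
from h import *
from workcell import eyes
f=eyes.grab_frame("scene");g=eyes.grab_frame("top")
import pickle;pickle.dump(f,open("scene1.pkl","wb"));pickle.dump(g,open("top1.pkl","wb"))
go((572,-28,60,60),(572,-28,12,60))
E
```

```text
t 1.8 p [570.9 -29.4 179.6] yaw 60.09 F [-0.3 -0.6 -0.2] w 59.8 g 0.0
rot [-0.06, 0.04, 0.09] cm [0.18, 0.04, 11.96]
rot [-0.06, 0.04, 0.09] cm [0.18, 0.05, 16.76]
```

>>> carry_out([
  [0,0,0,0.1,0,5,0.7],
  [0,0,0,0.1,0,10,0.7],
  [0,0,0,0.1,0,12.5,0.7],
  [0,0,0,0.1,0,12.5,0.7],
  [0,0,0,0.1,0,12.5,0.7],
])

```text
clock: 2.3
tool_pos: [571.9, -29.8, 55.9]
orientation: [2.721, 1.569, 0.0]
contact_force: [-0.8, -1.4, 0.3]
gripper_width: 59.6
grasp_force: 0.0
```

```bash
python3 - <<'E'
from h import *
from workcell import eyes
s=eyes.grab_frame("scene");t=eyes.grab_frame("top")
cv2.imwrite("pics/d1.png",np.hstack([crop(s,235,160,125,115,3),crop(t,280,190,125,115,3)]))
go((572,-28,12,60))
E
```

```text
t 2.4 p [573.5 -29.8  57.8] yaw 59.97 F [0.2 0.7 0.3] w 59.9 g 0.0
rot [0.24, -0.07, -0.03] cm [0.08, -0.24, 4.58]
```

View pics/d1.png

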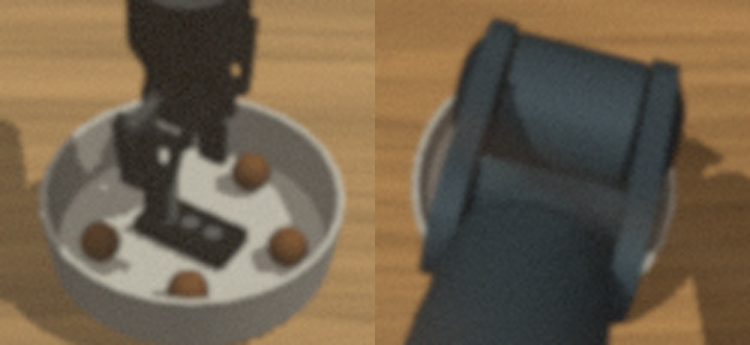

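The fingers straddle the fob with clear gaps to the beads (near finger tip about (170,220) in the crop, fob at (190,232)). Descending.

>>> carry_out([
  [0,0,0,0,-0.1,2,0.7],
  [0,0,0,0,-0.1,3.5,0.7],
  [0,0,0,0,-0.1,4,0.7],
  [0,0,0,0,-0.1,4,0.7],
])

```text
clock: 2.8
tool_pos: [570.6, -28.2, 14.9]
orientation: [-2.72, -1.571, 0.001]
contact_force: [0.2, -0.2, 0.3]
gripper_width: 59.7
grasp_force: 0.0
```

```bash
python3 -c "
from h import *
from workcell import sensors
go((572,-28,12,60))"
```

```text
t 2.8 p [570.6 -28.2  14.9] yaw 60.02 F [ 0.2 -0.2  0.3] w 59.7 g 0.0
rot [-0.05, 0.01, 0.02] cm [0.09, 0.11, 0.29]
```

>>> carry_out([
  [0,0,0,0,0,0.3,0.7],
  [0,0,0,0,0,0.3,0.5],
  [0,0,0,0,0,0.3,0.35],
  [0,0,0,0,0,0.3,0.2],
  [0,0,0,0,0,0.3,0.2],
  [0,0,0,0,0,0.3,0.2],
  [0,0,0,0,0,0.3,0.2],
], newtons=40)

```text
clock: 3.5
tool_pos: [571.6, -28.4, 12.9]
orientation: [2.72, 1.571, 0.001]
contact_force: [-0.3, -0.9, 5.7]
gripper_width: 37.1
grasp_force: 41.7
```

>>> carry_out([
  [0,0,0,0,0,-1,0.2],
  [0,0,0,0,0,-3,0.2],
  [0,0,0,0,0,-6,0.2],
  [0,0,0,0,0,-10,0.2],
  [0,0,0,0,0,-14,0.2],
  [0,0,0,0,0,-17,0.2],
  [0,0,0,0,0,-19,0.2],
  [0,0,0,0,0,-19,0.2],
])

```text
clock: 4.3
tool_pos: [572.5, -28.6, 205.8]
orientation: [2.716, 1.569, 0.007]
contact_force: [-0.0, -0.4, -0.9]
gripper_width: 37.0
grasp_force: 41.0
```

```bash
python3 -c "
from h import *
go((580,357,200,60),(580,357,112,60))"
```

```text
t 4.3 p [572.5 -28.6 205.8] yaw 60.04 F [-0.  -0.4 -0.9] w 37.0 g 41.0
rot [0.35, -0.1, 0.04] cm [33.78, -18.61, 0.53]
rot [0.35, -0.1, 0.04] cm [33.76, -18.66, 9.33]
```

>>> carry_out([
  [0,0,0,3,-1.6,0,0.2],
  [0,0,0,33.8,-18.6,0.5,0.2],
  [0,0,0,33.8,-18.6,0.5,0.2],
  [0,0,0,33.8,-18.6,0.5,0.2],
  [0,0,0,33.8,-18.6,0.5,0.2],
  [0,0,0,33.8,-18.6,0.5,0.2],
  [0,0,0,33.8,-18.6,0.5,0.2],
  [0,0,0,33.8,-18.6,0.5,0.2],
])

```text
clock: 5.1
tool_pos: [577.1, 357.3, 194.6]
orientation: [-2.72, -1.571, 0.006]
contact_force: [1.5, -0.1, -0.2]
gripper_width: 37.0
grasp_force: 41.0
```

>>> carry_out([
  [0,0,0,0,0,0,0.2],
])

```text
clock: 5.2
tool_pos: [576.2, 360.5, 194.2]
orientation: [-2.714, -1.579, 0.005]
contact_force: [-0.4, -0.9, -1.0]
gripper_width: 36.9
grasp_force: 41.0
```

```bash
python3 - <<'E'
from h import *
from workcell import eyes
s=eyes.grab_frame("scene");t=eyes.grab_frame("top")
cv2.imwrite("pics/d2.png",np.hstack([crop(s,400,90,190,190,2),crop(t,85,130,190,190,2)]))
go((580,357,125,60),(580,357,112,60))
E
```

```text
t 5.3 p [577.2 356.1 194.6] yaw 60.15 F [ 0.1 -0.2 -0.4] w 36.9 g 41.0
rot [-0.12, 0.2, 0.15] cm [0.24, 0.22, 6.96]
rot [-0.12, 0.2, 0.15] cm [0.24, 0.22, 8.26]
```

View pics/d2.png

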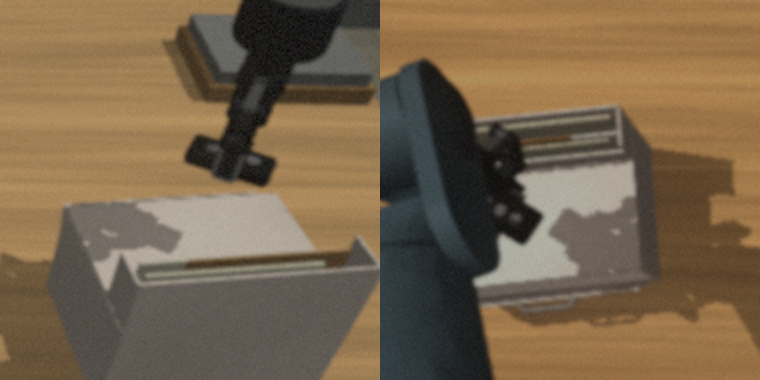

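The fob is held level above the tray (scene crop (230,160)). Lowering.

>>> carry_out([
  [0,0,0,0.2,0.2,4,0.2],
  [0,0,0,0.2,0.2,7,0.2],
  [0,0,0,0.2,0.2,7.8,0.2],
  [0,0,0,0.2,0.2,8.1,0.2],
  [0,0,0,0.2,0.2,8.3,0.2],
  [0,0,0,0.2,0.2,8.3,0.2],
])

```text
clock: 5.9
tool_pos: [582.4, 356.4, 116.0]
orientation: [2.72, 1.571, 0.004]
contact_force: [0.5, 0.2, -0.9]
gripper_width: 37.1
grasp_force: 41.0
```

>>> carry_out([
  [0,0,0,0,0,0.2,0.2],
  [0,0,0,0,0,0.2,0.2],
])

```text
clock: 6.1
tool_pos: [581.8, 356.5, 113.1]
orientation: [2.72, 1.571, 0.002]
contact_force: [0.0, -0.4, -0.9]
gripper_width: 37.2
grasp_force: 41.0
```

>>> carry_out([
  [0,0,0,0,0,0.15,0.2],
  [0,0,0,0,0,0.15,0.2],
])

```text
clock: 6.3
tool_pos: [581.3, 356.4, 110.7]
orientation: [-2.72, -1.572, 0.0]
contact_force: [-0.3, -0.1, -0.3]
gripper_width: 36.7
grasp_force: 41.0
```

>>> carry_out([
  [0,0,0,0,0,0.1,0.2],
  [0,0,0,0,0,0.1,0.2],
])

```text
clock: 6.5
tool_pos: [581.5, 356.4, 110.0]
orientation: [2.72, 1.572, 0.0]
contact_force: [-0.5, -1.1, 0.3]
gripper_width: 36.7
grasp_force: 41.1
```

>>> carry_out([
  [0,0,0,0,0,0.1,0.2],
  [0,0,0,0,0,0.1,0.2],
])

```text
clock: 6.7
tool_pos: [581.5, 356.5, 109.9]
orientation: [2.72, 1.572, 0.0]
contact_force: [-2.3, -1.7, 4.8]
gripper_width: 36.8
grasp_force: 41.7
```

Contact with the tray. Releasing and rising.

>>> carry_out([
  [0,0,0,0,0,0,0.45],
  [0,0,0,0,0,0,0.6],
  [0,0,0,0,0,0,0.65],
  [0,0,0,0,0,-2,0.65],
  [0,0,0,0,0,-6,0.65],
  [0,0,0,0,0,-10,0.65],
  [0,0,0,0,0,-14,0.65],
  [0,0,0,0,0,-14,0.65],
])

```text
clock: 7.5
tool_pos: [584.5, 357.7, 257.0]
orientation: [2.719, 1.571, 0.021]
contact_force: [0.5, 0.3, 0.8]
gripper_width: 55.6
grasp_force: 0.0
```

```bash
python3 - <<'E'
from h import *
go((580,0,250,60),(599.5,-316,250,60),(599.5,-316,250,30))
from workcell import sensors
print(sensors.observe()["q"].round(3))
E
```

```text
t 7.5 p [584.5 357.7 257. ] yaw 60.04 F [0.5 0.3 0.8] w 55.6 g 0.0
rot [0.47, -0.6, 0.04] cm [-31.22, 17.47, 0.52]
rot [0.47, -0.6, 0.04] cm [-57.62, 34.95, 0.38]
rot [0.3, -0.71, 30.04] cm [-57.62, 34.95, 0.38]
[0.384 0.299 1.445 0.    1.384 0.907]
```

>>> carry_out([
  [0,0,0,-57.6,35,0.4,0.65],
  [0,0,0,-57.6,35,0.4,0.65],
  [0,0,0,-57.6,35,0.4,0.65],
  [0,0,0,-57.6,35,0.4,0.65],
  [0,0,0,-57.6,35,0.4,0.65],
  [0,0,0,-57.6,35,0.4,0.65],
  [0,0,0,-57.6,35,0.4,0.65],
  [0,0,0,-57.6,35,0.4,0.65],
])

```text
clock: 8.3
tool_pos: [589.9, -45.4, 245.6]
orientation: [-2.72, -1.571, 0.001]
contact_force: [0.4, -0.4, -0.4]
gripper_width: 55.5
grasp_force: 0.0
```

```bash
python3 - <<'E'
from h import *
from workcell import eyes
s=eyes.grab_frame("scene");t=eyes.grab_frame("top")
pickle.dump(s,open("scene2.pkl","wb"));pickle.dump(t,open("top2.pkl","wb"))
cv2.imwrite("pics/d3.png",np.vstack([np.hstack([crop(s,410,160,190,120,2),crop(s,230,170,190,120,2)]),np.hstack([crop(t,85,175,190,120,2),crop(t,240,195,190,120,2)])]))
go((599.5,-316,250,60))
E
```

```text
t 8.4 p [590.2 -48.8 245.6] yaw 59.62 F [0.1 1.1 0.6] w 55.7 g 0.0
rot [-0.0, 0.08, -0.38] cm [-22.59, 14.31, -0.41]
```

View pics/d3.png

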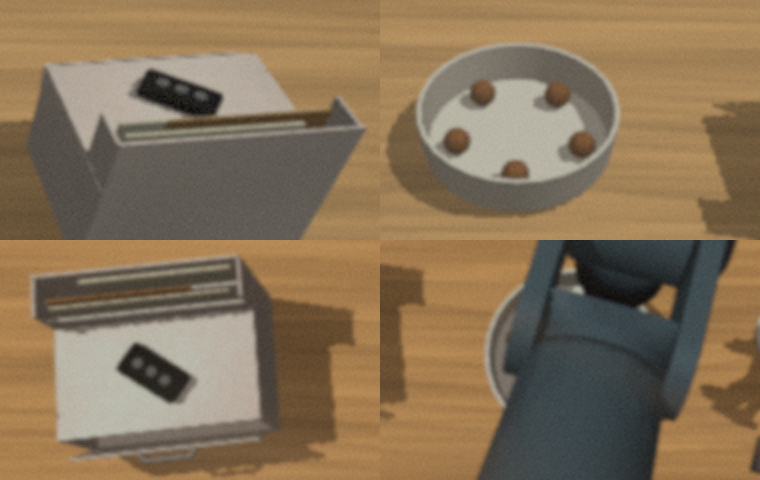

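The fob lies flat in mid-tray (top crop (157,132)), and the five beads have not moved. On to the stirrer.

>>> carry_out([
  [0,0,0,-22.6,14.3,-0.4,0.65],
  [0,0,0,-22.6,14.3,-0.4,0.65],
  [0,0,0,-22.6,14.3,-0.4,0.65],
  [0,0,0,-22.6,14.3,-0.4,0.65],
  [0,0,0,-22.6,14.3,-0.4,0.65],
  [0,0,0,-22.6,14.3,-0.4,0.65],
  [0,0,0,-22.6,14.3,-0.4,0.65],
  [0,0,0,-22.6,14.3,-0.4,0.65],
])

```text
clock: 9.2
tool_pos: [601.6, -309.4, 249.6]
orientation: [-2.718, -1.572, 0.0]
contact_force: [-0.3, 0.5, -0.2]
gripper_width: 55.6
grasp_force: 0.0
```

```bash
python3 - <<'E'
from h import *
go((599.5,-316,150,60),(599.5,-316,85,60))
E
```

```text
t 9.2 p [ 601.6 -309.4  249.6] yaw 60.06 F [-0.3  0.5 -0.2] w 55.6 g 0.0
rot [-0.08, -0.05, 0.06] cm [-0.68, 0.16, 9.96]
rot [-0.08, -0.05, 0.06] cm [-0.69, 0.17, 16.46]
```

>>> carry_out([
  [0,0,0,0,0,4,0.65],
  [0,0,0,0,0,6,0.65],
  [0,0,0,0,0,6,0.65],
  [0,0,0,0,0,6,0.65],
  [0,0,0,0,0,6,0.65],
])

```text
clock: 9.7
tool_pos: [602.6, -310.4, 192.7]
orientation: [2.717, 1.572, 0.002]
contact_force: [-0.4, -1.0, 0.5]
gripper_width: 55.6
grasp_force: 0.0
```

```bash
python3 - <<'E'
from h import *
from workcell import eyes
go((599.5,-316,85,60))
s=eyes.grab_frame("scene")
cv2.imwrite("pics/d4.png",crop(s,90,130,130,140,4))
go((599.5,-316,85,60))
E
```

```text
t 9.7 p [ 602.6 -310.4  192.7] yaw 60.1 F [-0.4 -1.   0.5] w 55.6 g 0.0
rot [0.19, 0.02, 0.1] cm [-0.64, -0.03, 10.77]
t 9.75 p [ 602.6 -310.7  192.8] yaw 60.08 F [ 0.5 -0.3 -0.2] w 55.4 g 0.0
rot [0.21, 0.02, 0.08] cm [-0.61, -0.05, 10.78]
```

View pics/d4.png

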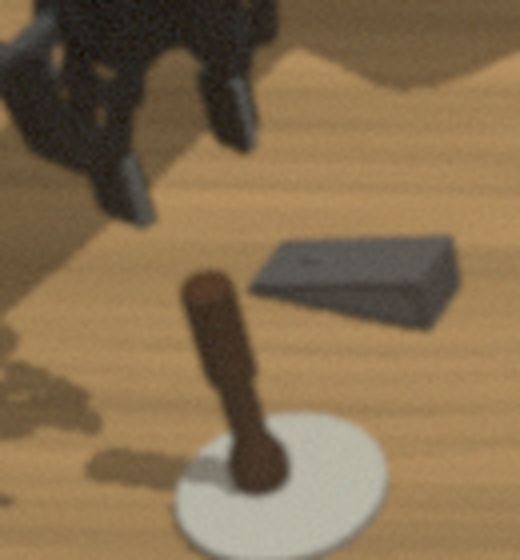

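The stirrer stands upright with its handle top at crop (208,285), and the open fingers are above it. Descending.

>>> carry_out([
  [0,0,0,-0.6,0,1,0.65],
  [0,0,0,-0.6,0,4,0.65],
  [0,0,0,-0.6,0,7,0.65],
  [0,0,0,-0.6,0,10,0.65],
  [0,0,0,-0.6,0,10.8,0.65],
  [0,0,0,-0.6,0,10.8,0.65],
])

```text
clock: 10.35
tool_pos: [597.6, -315.6, 80.9]
orientation: [-2.718, -1.57, 0.002]
contact_force: [-0.6, 0.4, 0.6]
gripper_width: 55.7
grasp_force: 0.0
```

>>> carry_out([
  [0,0,0,0,0,0,0.5],
  [0,0,0,0,0,0,0.4],
  [0,0,0,0,0,0,0.3],
  [0,0,0,0,0,0,0.1],
  [0,0,0,0,0,0,0.1],
  [0,0,0,0,0,0,0.1],
  [0,0,0,0,0,0,0.1],
], newtons=60)

```text
clock: 11.05
tool_pos: [599.6, -316.7, 84.4]
orientation: [2.718, 1.57, 0.002]
contact_force: [-0.5, -0.3, 6.1]
gripper_width: 23.5
grasp_force: 58.5
```

```bash
python3 - <<'E'
from h import *
go((599.5,-316,185,60))
E
```

```text
t 11.05 p [ 599.6 -316.7   84.4] yaw 60.04 F [-0.5 -0.3  6.1] w 23.5 g 58.5
rot [0.19, 0.03, 0.04] cm [0.05, -0.01, -10.06]
```

>>> carry_out([
  [0,0,0,0,0,-1,0.1],
  [0,0,0,0,0,-2.5,0.1],
  [0,0,0,0,0,-5,0.1],
  [0,0,0,0,0,-8,0.1],
  [0,0,0,0,0,-11,0.1],
  [0,0,0,0,0,-11,0.1],
  [0,0,0,0,0,-11,0.1],
])

```text
clock: 11.75
tool_pos: [598.7, -316.1, 193.5]
orientation: [2.719, 1.571, 0.001]
contact_force: [0.2, 0.1, -1.7]
gripper_width: 23.8
grasp_force: 58.9
```

```bash
python3 - <<'E'
from h import *
go((513,-25,195,60))
E
```

```text
t 11.75 p [ 598.7 -316.1  193.5] yaw 60.03 F [ 0.2  0.1 -1.7] w 23.8 g 58.9
rot [0.1, 0.01, 0.03] cm [20.93, -21.96, -0.19]
```

>>> carry_out([
  [0,0,0,1.5,-1.5,0,0.1],
  [0,0,0,4,-4.2,0,0.1],
  [0,0,0,7,-7.3,0,0.1],
  [0,0,0,10,-10.5,0,0.1],
  [0,0,0,13,-13.6,0,0.1],
  [0,0,0,16,-16.8,-0.1,0.1],
  [0,0,0,19,-19.9,-0.2,0.1],
  [0,0,0,20.9,-22,-0.2,0.1],
])

```text
clock: 12.55
tool_pos: [510.1, -22.3, 192.4]
orientation: [-2.717, -1.572, 0.004]
contact_force: [0.4, -0.8, -0.7]
gripper_width: 23.8
grasp_force: 59.0
```

>>> carry_out([
  [0,0,0,0,0,0,0.1],
  [0,0,0,0,0,0,0.1],
])

```text
clock: 12.75
tool_pos: [511.4, -24.5, 193.0]
orientation: [-2.718, -1.572, 0.003]
contact_force: [0.7, -0.3, -0.8]
gripper_width: 23.7
grasp_force: 59.0
```

```bash
python3 - <<'E'
from h import *
from workcell import eyes
s=eyes.grab_frame("scene")
cv2.imwrite("pics/d5.png",crop(s,220,80,160,190,3))
go((513,-25,140,60),(513,-25,94,60))
a=np.radians(60);X=np.array([np.cos(a),np.sin(a)]);Y=np.array([np.sin(a),-np.cos(a)])
for q in range(4):
    p0=np.pi+q*np.pi/2;print(q,[[round(float(5.8*(np.array([np.cos(b)-np.cos(p0),np.sin(b)-np.sin(p0)])@V)),1) for V in(X,Y)] for b in p0+np.arange(1,9)*np.pi/16])
print([proj(s,(513,-25,z)).round(0).tolist() for z in(118,246)])
E
```

```text
t 12.8 p [511.9 -25.2 193.3] yaw 60.03 F [ 0.3 -1.3 -0.2] w 23.8 g 59.0
rot [-0.09, 0.04, 0.03] cm [0.08, 0.1, 5.33]
rot [-0.09, 0.04, 0.03] cm [0.08, 0.1, 9.93]
0 [[-0.9, 0.7], [-1.7, 1.5], [-2.3, 2.5], [-2.7, 3.5], [-2.9, 4.6], [-2.9, 5.8], [-2.6, 6.9], [-2.1, 7.9]]
1 [[0.7, 0.9], [1.5, 1.7], [2.5, 2.3], [3.5, 2.7], [4.6, 2.9], [5.8, 2.9], [6.9, 2.6], [7.9, 2.1]]
2 [[0.9, -0.7], [1.7, -1.5], [2.3, -2.5], [2.7, -3.5], [2.9, -4.6], [2.9, -5.8], [2.6, -6.9], [2.1, -7.9]]
3 [[-0.7, -0.9], [-1.5, -1.7], [-2.5, -2.3], [-3.5, -2.7], [-4.6, -2.9], [-5.8, -2.9], [-6.9, -2.6], [-7.9, -2.1]]
[[300.0, 180.0], [300.0, 125.0]]
```

View pics/d5.png

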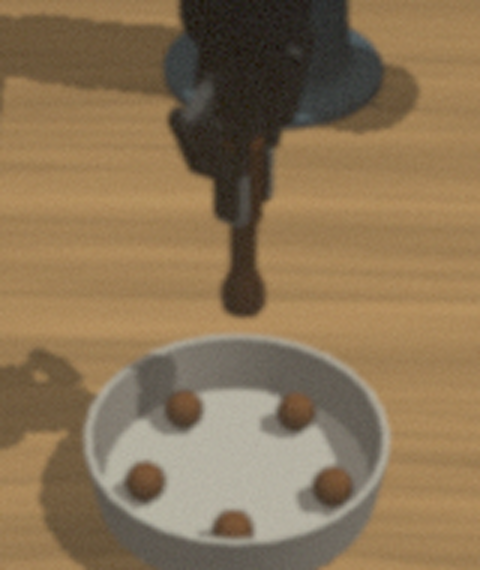

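The held stirrer is upright with its foot at pixel (300,183), where predicted, midway between the two near beads. Lowering.

>>> carry_out([
  [0,0,0,0.1,0.1,2.5,0.1],
  [0,0,0,0.1,0.1,5,0.1],
  [0,0,0,0.1,0.1,7,0.1],
  [0,0,0,0.1,0.1,8.5,0.1],
  [0,0,0,0.1,0.1,9.3,0.1],
  [0,0,0,0.1,0.1,9.7,0.1],
  [0,0,0,0.1,0.1,9.7,0.1],
  [0,0,0,0.1,0.1,9.7,0.1],
])

```text
clock: 13.6
tool_pos: [514.3, -25.0, 98.1]
orientation: [2.72, 1.57, 0.001]
contact_force: [-0.0, -0.3, 0.1]
gripper_width: 23.5
grasp_force: 59.1
```

```bash
python3 -c "
from h import *
go((513,-25,94,60))"
```

```text
t 13.6 p [514.3 -25.   98.1] yaw 60.01 F [-0.  -0.3  0.1] w 23.5 g 59.1
rot [0.08, -0.02, 0.01] cm [-0.06, -0.12, 0.41]
```

>>> carry_out([
  [0,0,0,0,0,0.3,0.1],
  [0,0,0,0,0,0.3,0.1],
])

```text
clock: 13.8
tool_pos: [513.8, -24.6, 94.6]
orientation: [2.72, 1.571, 0.001]
contact_force: [0.3, -0.2, -0.7]
gripper_width: 23.8
grasp_force: 59.1
```

>>> carry_out([
  [0,0,0,-0.9,0.7,0,0.1],
  [0,0,0,-1.7,1.5,0,0.1],
  [0,0,0,-2.3,2.5,0,0.1],
  [0,0,0,-2.7,3.5,0,0.1],
  [0,0,0,-2.9,4.6,0,0.1],
  [0,0,0,-2.9,5.8,0,0.1],
  [0,0,0,-2.6,6.9,0,0.1],
  [0,0,0,-2.1,7.9,0,0.1],
])

```text
clock: 14.6
tool_pos: [572.4, -83.3, 94.3]
orientation: [2.72, 1.571, -0.001]
contact_force: [-0.1, -0.5, -1.2]
gripper_width: 23.7
grasp_force: 59.0
```

```bash
python3 - <<'E'
from h import *
from workcell import eyes
s=eyes.grab_frame("scene")
cv2.imwrite("pics/d6.png",crop(s,220,80,160,190,3))
go((571,-83,95,60))
E
```

```text
t 14.65 p [573.9 -83.3  94.6] yaw 60.0 F [-0.3 -0.4 -0.6] w 23.7 g 59.0
rot [0.11, 0.0, 0.0] cm [-0.12, -0.27, -0.04]
```

View pics/d6.png

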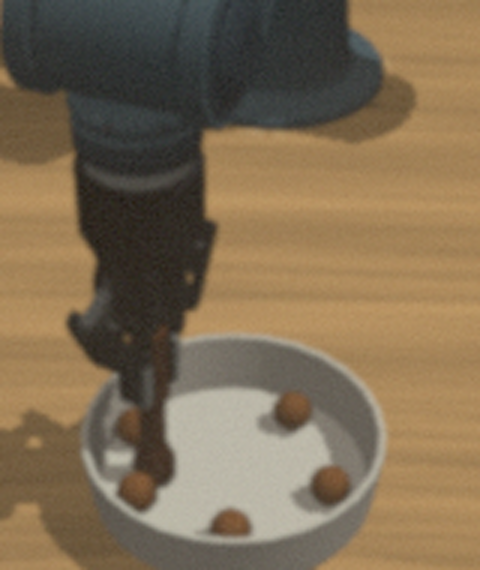

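The foot is at the right side (crop (155,465)), pushing beads along. The bowl has not moved. Continuing round.

>>> carry_out([
  [0,0,0,0.7,0.9,0,0.1],
  [0,0,0,1.5,1.7,0,0.1],
  [0,0,0,2.5,2.3,0,0.1],
  [0,0,0,3.5,2.7,0,0.1],
  [0,0,0,4.6,2.9,0,0.1],
  [0,0,0,5.8,2.9,0,0.1],
  [0,0,0,6.9,2.6,0,0.1],
  [0,0,0,7.9,2.1,0,0.1],
])

```text
clock: 15.45
tool_pos: [629.3, -24.1, 94.6]
orientation: [2.718, 1.572, -0.004]
contact_force: [-6.0, -7.9, 0.6]
gripper_width: 23.8
grasp_force: 59.5
```

>>> carry_out([
  [0,0,0,0.9,-0.7,0,0.1],
  [0,0,0,1.7,-1.5,0,0.1],
  [0,0,0,2.3,-2.5,0,0.1],
  [0,0,0,2.7,-3.5,0,0.1],
  [0,0,0,2.9,-4.6,0,0.1],
  [0,0,0,2.9,-5.8,0,0.1],
  [0,0,0,2.6,-6.9,0,0.1],
  [0,0,0,2.1,-7.9,0,0.1],
])

```text
clock: 16.25
tool_pos: [572.7, 31.5, 95.9]
orientation: [2.712, 1.57, 0.003]
contact_force: [1.2, -9.0, -1.0]
gripper_width: 23.5
grasp_force: 59.8
```

>>> carry_out([
  [0,0,0,-0.7,-0.9,0,0.1],
  [0,0,0,-1.5,-1.7,0,0.1],
  [0,0,0,-2.5,-2.3,0,0.1],
  [0,0,0,-3.5,-2.7,0,0.1],
  [0,0,0,-4.6,-2.9,0,0.1],
  [0,0,0,-5.8,-2.9,0,0.1],
  [0,0,0,-6.9,-2.6,0,0.1],
  [0,0,0,-7.9,-2.1,0,0.1],
])

```text
clock: 17.05
tool_pos: [517.5, -25.8, 96.6]
orientation: [2.716, 1.566, 0.016]
contact_force: [10.0, 2.3, -0.7]
gripper_width: 23.7
grasp_force: 59.8
```

```bash
python3 - <<'E'
from h import *
from workcell import eyes
s=eyes.grab_frame("scene")
go((513,-25,95,60))
# bowl shift between frames: template match of bowl's front wall (away from robot)
f=load()["scene"]["pixels"][240:290,240:360];r=cv2.matchTemplate(s["pixels"][230:300,230:370],f,cv2.TM_CCOEFF_NORMED);print(cv2.minMaxLoc(r))
p=s["pixels"][190:265,250:350].astype(int);m=((p[...,0]-p[...,2]>35)&(p[...,0]<190)).astype(np.uint8)
n,l,st,c=cv2.connectedComponentsWithStats(m);print([(int(st[i,4]),(c[i]+[250,190]).round(0).tolist()) for i in range(1,n) if st[i,4]>20])
E
```

```text
t 17.1 p [517.8 -27.4  96.9] yaw 59.9 F [ 8.1 -0.8 -1. ] w 24.0 g 59.7
rot [0.66, -0.25, -0.1] cm [-0.04, -0.54, 0.18]
(0.004394797142595053, 0.5396780967712402, (0, 20), (13, 9))
[(447, [262.0, 198.0]), (380, [337.0, 196.0]), (95, [267.0, 224.0]), (91, [338.0, 226.0]), (227, [254.0, 253.0]), (146, [345.0, 257.0]), (45, [327.0, 251.0]), (30, [283.0, 254.0])]
```

```bash
python3 - <<'E'
from h import *
from workcell import eyes
f0=load()["scene"];s=eyes.grab_frame("scene");t0=load()["top"];t=eyes.grab_frame("top")
pickle.dump(s,open("scene3.pkl","wb"));pickle.dump(t,open("top3.pkl","wb"))
for im in(f0,s):
    p=im["pixels"].astype(int)
    m=(p[...,0]-p[...,2]<22)   # greyish
    for v in(225,232,240,250,258):
        x=np.where(m[v,235:365])[0]+235; print(v,x.min(),x.max(),end="; ")
    c=[np.where(m[225:300,u])[0].max()+225 for u in(285,300,315)];print("bottom",c)
for im in(t0,t):
    p=im["pixels"].astype(int);m=(p[...,0]-p[...,2]<22)
    for v in(225,240,250,270):
        x=np.where(m[v,280:400])[0]+280;print(v,x.min(),x.max(),end="; ")
    print([np.where(m[195:250,u])[0].min()+195 for u in(310,325,337)])
E
```

```text
225 250 347; 232 250 347; 240 251 345; 250 255 342; 258 259 337; bottom [np.int64(273), np.int64(274), np.int64(272)]
225 252 350; 232 253 349; 240 254 347; 250 257 344; 258 262 339; bottom [np.int64(271), np.int64(274), np.int64(272)]
225 304 368; 240 295 377; 250 293 378; 270 297 374; [np.int64(219), np.int64(212), np.int64(211)]
225 303 365; 240 293 381; 250 291 383; 270 295 381; [np.int64(219), np.int64(213), np.int64(212)]
```

The first turn nudged the bowl about 5 mm to the left, because beads wedged between the foot and the wall (up to 10 N). I'll do the second turn at a 47 mm radius around the new centre (570,-20), so the beads can pass.

```bash
python3 - <<'E'
import numpy as np
a=np.radians(60);X=np.array([np.cos(a),np.sin(a)]);Y=np.array([np.sin(a),-np.cos(a)])
for q in range(4):
    p0=np.pi+q*np.pi/2;print(q,[[round(float(4.7*(np.array([np.cos(b)-np.cos(p0),np.sin(b)-np.sin(p0)])@V)),1) for V in(X,Y)] for b in p0+np.arange(1,9)*np.pi/16])
E
```

```text
0 [[-0.7, 0.5], [-1.4, 1.2], [-1.9, 2.0], [-2.2, 2.9], [-2.3, 3.8], [-2.3, 4.7], [-2.1, 5.6], [-1.7, 6.4]]
1 [[0.5, 0.7], [1.2, 1.4], [2.0, 1.9], [2.9, 2.2], [3.8, 2.3], [4.7, 2.3], [5.6, 2.1], [6.4, 1.7]]
2 [[0.7, -0.5], [1.4, -1.2], [1.9, -2.0], [2.2, -2.9], [2.3, -3.8], [2.3, -4.7], [2.1, -5.6], [1.7, -6.4]]
3 [[-0.5, -0.7], [-1.2, -1.4], [-2.0, -1.9], [-2.9, -2.2], [-3.8, -2.3], [-4.7, -2.3], [-5.6, -2.1], [-6.4, -1.7]]
```

>>> carry_out([
  [0,0,0,0.5,0.3,0,0.1],
  [0,0,0,0.9,0.6,0,0.1],
  [0,0,0,0.9,0.6,0,0.1],
])

```text
clock: 17.5
tool_pos: [523.3, -19.8, 94.0]
orientation: [-2.719, -1.571, 0.001]
contact_force: [-0.4, -0.6, -0.8]
gripper_width: 23.4
grasp_force: 59.5
```

>>> carry_out([
  [0,0,0,-0.7,0.5,0,0.1],
  [0,0,0,-1.4,1.2,0,0.1],
  [0,0,0,-1.9,2,0,0.1],
  [0,0,0,-2.2,2.9,0,0.1],
  [0,0,0,-2.3,3.8,0,0.1],
  [0,0,0,-2.3,4.7,0,0.1],
  [0,0,0,-2.1,5.6,0,0.1],
  [0,0,0,-1.7,6.4,0,0.1],
])

```text
clock: 18.3
tool_pos: [571.2, -66.8, 94.3]
orientation: [2.72, 1.571, 0.0]
contact_force: [-0.1, 0.7, -1.3]
gripper_width: 23.8
grasp_force: 59.5
```

>>> carry_out([
  [0,0,0,0.5,0.7,0,0.1],
  [0,0,0,1.2,1.4,0,0.1],
  [0,0,0,2,1.9,0,0.1],
  [0,0,0,2.9,2.2,0,0.1],
  [0,0,0,3.8,2.3,0,0.1],
  [0,0,0,4.7,2.3,0,0.1],
  [0,0,0,5.6,2.1,0,0.1],
  [0,0,0,6.4,1.7,0,0.1],
])

```text
clock: 19.1
tool_pos: [617.2, -18.7, 94.4]
orientation: [-2.72, -1.572, -0.0]
contact_force: [-0.5, -0.1, -1.1]
gripper_width: 23.5
grasp_force: 59.5
```

>>> carry_out([
  [0,0,0,0.7,-0.5,0,0.1],
  [0,0,0,1.4,-1.2,0,0.1],
  [0,0,0,1.9,-2,0,0.1],
  [0,0,0,2.2,-2.9,0,0.1],
  [0,0,0,2.3,-3.8,0,0.1],
  [0,0,0,2.3,-4.7,0,0.1],
  [0,0,0,2.1,-5.6,0,0.1],
  [0,0,0,1.7,-6.4,0,0.1],
])

```text
clock: 19.9
tool_pos: [569.2, 27.4, 94.4]
orientation: [-2.72, -1.572, 0.0]
contact_force: [0.1, -0.3, -1.8]
gripper_width: 23.7
grasp_force: 59.5
```

>>> carry_out([
  [0,0,0,-0.5,-0.7,0,0.1],
  [0,0,0,-1.2,-1.4,0,0.1],
  [0,0,0,-2,-1.9,0,0.1],
  [0,0,0,-2.9,-2.2,0,0.1],
  [0,0,0,-3.8,-2.3,0,0.1],
  [0,0,0,-4.7,-2.3,0,0.1],
  [0,0,0,-5.6,-2.1,0,0.1],
  [0,0,0,-6.4,-1.7,0,0.1],
])

```text
clock: 20.7
tool_pos: [523.2, -20.7, 94.4]
orientation: [2.72, 1.571, 0.0]
contact_force: [-0.3, 1.1, -1.5]
gripper_width: 24.1
grasp_force: 59.5
```

>>> carry_out([
  [0,0,0,0,0,0,0.1],
  [0,0,0,0,0,0,0.1],
])

```text
clock: 20.9
tool_pos: [523.6, -20.1, 94.4]
orientation: [2.721, 1.571, 0.0]
contact_force: [0.5, 0.4, -1.4]
gripper_width: 24.0
grasp_force: 59.5
```

```bash
python3 - <<'E'
from h import *
from workcell import eyes
s=eyes.grab_frame("scene")
p=s["pixels"].astype(int);m=(p[...,0]-p[...,2]<22)
for v in(225,232,240,250,258):
    x=np.where(m[v,235:365])[0]+235; print(v,x.min(),x.max(),end="; ")
go((523,-20,195,60))
E
```

```text
225 252 350; 232 253 349; 240 255 347; 250 257 344; 258 262 340; t 20.95 p [523.5 -19.9  94.3] yaw 60.01 F [-0.6 -0.7 -1.1] w 24.0 g 59.5
rot [-0.0, -0.01, 0.01] cm [-0.04, -0.04, -10.07]
```

Both turns are done and the bowl did not move further. Lifting out, then back over the coaster.

>>> carry_out([
  [0,0,0,0,0,-1,0.1],
  [0,0,0,0,0,-3,0.1],
  [0,0,0,0,0,-6,0.1],
  [0,0,0,0,0,-9,0.1],
  [0,0,0,0,0,-11,0.1],
  [0,0,0,0,0,-11,0.1],
  [0,0,0,0,0,-11,0.1],
])

```text
clock: 21.65
tool_pos: [523.3, -19.5, 204.4]
orientation: [2.72, 1.572, 0.0]
contact_force: [-0.5, -0.0, -1.5]
gripper_width: 23.8
grasp_force: 59.6
```

```bash
python3 - <<'E'
from h import *
go((602,-311,200,60))
E
```

```text
t 21.65 p [523.3 -19.5 204.4] yaw 60.06 F [-0.5 -0.  -1.5] w 23.8 g 59.6
rot [0.02, -0.01, 0.06] cm [-21.33, 21.37, 0.44]
```

>>> carry_out([
  [0,0,0,-1.5,1.5,0,0.1],
  [0,0,0,-4,4,0,0.1],
  [0,0,0,-7,7,0,0.1],
  [0,0,0,-10,10,0,0.1],
  [0,0,0,-13,13,0,0.1],
  [0,0,0,-16,16,0,0.1],
  [0,0,0,-19.5,19.5,0,0.1],
  [0,0,0,-21.3,21.4,0,0.1],
])

```text
clock: 22.45
tool_pos: [601.6, -314.0, 201.5]
orientation: [-2.72, -1.567, 0.003]
contact_force: [-0.4, 1.0, -0.3]
gripper_width: 24.1
grasp_force: 59.6
```

>>> carry_out([
  [0,0,0,0,0,5,0.1],
  [0,0,0,0,0,9,0.1],
  [0,0,0,0,0,9,0.1],
  [0,0,0,0,0,9,0.1],
])

```text
clock: 22.85
tool_pos: [601.5, -310.4, 112.7]
orientation: [-2.717, -1.57, 0.002]
contact_force: [0.2, -0.5, 0.1]
gripper_width: 23.6
grasp_force: 59.7
```

```bash
python3 - <<'E'
from h import *
from workcell import eyes
s=eyes.grab_frame("scene");t=eyes.grab_frame("top");pickle.dump(s,open("scene4.pkl","wb"));pickle.dump(t,open("top4.pkl","wb"))
go((602,-311,85,60))
from workcell import sensors
p=sensors.observe()["tool_pos"]
# brown wood below the fingers, row by row: centre columns vs prediction for an upright stirrer
z0=p[2]-76.4
img=s["pixels"].astype(int)
for h in(0,5,15,40,60):print("pred h",h,proj(s,(p[0],p[1],z0+h)).round(1))
for v in range(205,252,4):
    r=img[v,125:190];d=np.where(r.max(-1)<95)[0]+125
    print(v,(d.min(),d.max(),len(d)) if len(d) else None, end=" | ")
q=s["pixels"][190:265,250:350].astype(int)
for n,f,(x,y,w,h) in(("s",s,(250,195,100,68)),("t",t,(292,210,90,84))):
    q=f["pixels"][y:y+h,x:x+w].astype(int);m=((q[...,0]-q[...,2]>35)&(q[...,0]<190)).astype(np.uint8)
    k,l,st,c=cv2.connectedComponentsWithStats(m);print("\n",n,[(int(st[i,4]),onz(f,c[i]+[x,y],27)[:2].round(0).tolist()) for i in range(1,k) if 25<st[i,4]<200])
E
```

```text
t 22.95 p [ 603.6 -311.9  116.9] yaw 60.05 F [-0.1 -0.1  0.4] w 23.4 g 59.7
rot [0.22, 0.03, 0.05] cm [-0.01, -0.2, 3.19]
pred h 0 [153.3 238.1]
pred h 5 [152.7 236.3]
pred h 15 [151.7 232.7]
pred h 40 [148.9 223.3]
pred h 60 [146.7 215.6]
205 (np.int64(127), np.int64(189), 56) | 209 (np.int64(133), np.int64(189), 29) | 213 (np.int64(134), np.int64(152), 19) | 217 (np.int64(144), np.int64(153), 10) | 221 (np.int64(146), np.int64(154), 9) | 225 (np.int64(147), np.int64(155), 9) | 229 (np.int64(148), np.int64(157), 10) | 233 (np.int64(148), np.int64(160), 13) | 237 (np.int64(148), np.int64(161), 14) | 241 (np.int64(149), np.int64(160), 12) | 245 None | 249 None | 
 s [(199, [467.0, 69.0]), (86, [490.0, -22.0]), (95, [543.0, -92.0]), (89, [547.0, 56.0]), (118, [631.0, 68.0]), (46, [615.0, 37.0]), (31, [629.0, -57.0])]

 t [(77, [638.0, -59.0]), (82, [622.0, 37.0]), (75, [549.0, 54.0]), (79, [544.0, -93.0]), (77, [492.0, -23.0])]
```

All five beads are in the bowl and displaced. The stirrer still hangs upright, with its image slope 0.30 against 0.29 predicted. Setting it down gently.

>>> carry_out([
  [0,0,0,0,-0.2,1,0.1],
  [0,0,0,0,-0.2,1.8,0.1],
  [0,0,0,0,-0.2,2.4,0.1],
  [0,0,0,0,-0.2,2.6,0.1],
  [0,0,0,0,-0.2,2.7,0.1],
  [0,0,0,0,-0.2,2.7,0.1],
])

```text
clock: 23.55
tool_pos: [600.6, -310.3, 87.3]
orientation: [-2.72, -1.571, -0.0]
contact_force: [-0.3, 0.5, -0.4]
gripper_width: 23.5
grasp_force: 59.7
```

>>> carry_out([
  [0,0,0,0,0,0.1,0.1],
  [0,0,0,0,0,0.1,0.1],
])

```text
clock: 23.75
tool_pos: [600.7, -310.3, 86.5]
orientation: [2.72, 1.571, 0.0]
contact_force: [-0.3, -0.9, -1.1]
gripper_width: 23.8
grasp_force: 59.7
```

>>> carry_out([
  [0,0,0,0,0,0.1,0.1],
  [0,0,0,0,0,0.1,0.1],
])

```text
clock: 23.95
tool_pos: [600.6, -310.2, 85.3]
orientation: [-2.72, -1.571, 0.0]
contact_force: [0.9, 0.1, -0.7]
gripper_width: 23.7
grasp_force: 59.7
```

>>> carry_out([
  [0,0,0,0,0,0.1,0.1],
  [0,0,0,0,0,0.1,0.1],
])

```text
clock: 24.15
tool_pos: [600.7, -310.3, 84.4]
orientation: [2.72, 1.571, 0.0]
contact_force: [0.3, -1.6, -1.1]
gripper_width: 23.9
grasp_force: 59.9
```

>>> carry_out([
  [0,0,0,0,0,0.1,0.1],
  [0,0,0,0,0,0.1,0.1],
])

```text
clock: 24.35
tool_pos: [600.9, -310.4, 84.4]
orientation: [2.72, 1.571, 0.0]
contact_force: [-1.0, 1.1, 5.0]
gripper_width: 23.7
grasp_force: 60.3
```

Contact (5 N). Releasing slowly, then rising.

>>> carry_out([
  [0,0,0,0,0,0,0.33],
  [0,0,0,0,0,0,0.4],
  [0,0,0,0,0,0,0.5],
  [0,0,0,0,0,0,0.65],
  [0,0,0,0,0,0,0.65],
  [0,0,0,0,0,-1,0.65],
  [0,0,0,0,0,-3,0.65],
  [0,0,0,0,0,-5,0.65],
])

```text
clock: 25.15
tool_pos: [600.5, -310.2, 134.3]
orientation: [-2.72, -1.571, 0.0]
contact_force: [0.3, -0.3, -0.2]
gripper_width: 55.5
grasp_force: 0.0
```

>>> carry_out([
  [0,0,0,0,0,-4,0.65],
  [0,0,0,0,0,-8,0.65],
  [0,0,0,0,0,-12,0.65],
  [0,0,0,-10,10,-15,0.65],
  [0,0,0,-18,5,-15,0.65],
  [0,0,0,-18,5,-15,0.65],
  [0,0,0,-18,5,-15,0.65],
  [0,0,0,-18,5,-15,0.65],
])

```text
clock: 25.95
tool_pos: [551.0, -496.8, 285.1]
orientation: [2.723, 1.561, -0.002]
contact_force: [0.4, 1.0, 0.5]
gripper_width: 55.7
grasp_force: 0.0
```

```bash
python3 - <<'E'
from h import *
from workcell import eyes
s=eyes.grab_frame("scene");t=eyes.grab_frame("top");pickle.dump(s,open("scene5.pkl","wb"));pickle.dump(t,open("top5.pkl","wb"))
go((602,-311,85,60))
img=s["pixels"].astype(int)
for X in((600,-310,8),(600,-310,136)):print(proj(s,X).round(1),proj(t,X).round(1))
for v in range(197,256,5):
    r=img[v,135:175];d=np.where(r.max(-1)<100)[0]+135
    print(v,(d.min(),d.max(),len(d)) if len(d) else None, end=" | ")
w=(img[...,2]>130)[225:280,120:200];ys,xs=np.where(w);print("\ncoaster s",xs.min()+120,xs.max()+120,ys.min()+225,ys.max()+225)
i=t["pixels"].astype(int);w=(i[...,2]>130)[215:275,415:500];ys,xs=np.where(w);print("coaster t",xs.min()+415,xs.max()+415,ys.min()+215,ys.max()+215)
d=(i.max(-1)<75)[215:275,415:500];ys,xs=np.where(d);print("stirrer t",xs.min()+415,xs.max()+415,ys.min()+215,ys.max()+215)
b=s["pixels"][185:215,450:540].astype(int).max(-1)<75;ys,xs=np.where(b);print("fob s",b.sum(),xs.mean()+450,ys.mean()+185)
E
```

```text
t 26.05 p [ 553.4 -492.1  284. ] yaw 59.91 F [ 0.3  0.8 -1.2] w 55.4 g 0.0
rot [0.04, -0.01, -0.09] cm [18.11, -4.89, 19.9]
[157.9 248.2] [451.3 244. ]
[144. 200.] [468.9 233.2]
197 (np.int64(156), np.int64(174), 19) | 202 (np.int64(139), np.int64(174), 36) | 207 (np.int64(139), np.int64(174), 17) | 212 (np.int64(141), np.int64(153), 13) | 217 (np.int64(143), np.int64(155), 13) | 222 (np.int64(144), np.int64(156), 13) | 227 (np.int64(147), np.int64(155), 9) | 232 (np.int64(149), np.int64(157), 9) | 237 (np.int64(151), np.int64(158), 8) | 242 (np.int64(151), np.int64(162), 12) | 247 (np.int64(150), np.int64(164), 15) | 252 (np.int64(152), np.int64(161), 10) | 
coaster s 134 186 233 269
coaster t 429 466 223 262
stirrer t 447 472 229 248
fob s 479 497.7515657620042 206.4133611691023
```

The stirrer stands upright on the coaster where predicted, and the fob is on the tray. Handing in.

```bash
python3 -c "
from workcell import manip
print(manip.finish_job())"
```

```text
the job is handed in; nothing more can be done
None
```

The job is handed in, with no verdict returned: the fob lies flat mid-tray, two anticlockwise turns are stirred, all five beads are in the bowl, the bowl moved about 5 mm, and the stirrer stands upright on its coaster.

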